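# Move the shelf spotlight to the hand sculpture

### The job

The little spotlight on the notched rail should light the white ceramic hand. Take the spotlight slider by its upright knob, lift it clear out of its end notch and set it down fully seated in the notch straight in front of the hand, with the lamp still pointing towards the hand. Leave the hand and the low blank slider at the other end of the rail where they are.

Things in the scene. Friction and masses are not known exactly. Their poses are not given: they have to be found in the camera images.
- rail: Fixed aluminium rail, 60 (x) x 450 (y) x 50 mm high: two 10 mm cheeks, 40 mm gap between. Five notches across both at y = -180, -90, 0, 90, 180 mm: 20 mm deep, floor 30 mm above the shelf and 26 wide along y, sloping out to a 46 mm mouth. Base plate in the gap 6 mm high. Origin: centre of underside, on the shelf; z up, +x away from the robot, to the ornaments.
- lamp: Loose black spotlight slider, about 0.16 kg, in either end notch (3 mm play). Bar 76 (x) x 20 x 20 mm across both cheeks; keel 18 x 16 mm, 14 deep, in the gap; stem; upright knob 24 x 24 mm, from 38 to 78 mm above the origin, centred. Lamp barrel, 24 mm thick, points to +x, x = 38 to 68 mm. Origin: centre of the bar's underside, 30 mm above the shelf when seated; axes as the rail's.
- blank: Loose blank slider in the other end notch, to be left there: the same black bar and keel, but no knob or lamp, only a low ridge 40 x 16 mm on top, 29 mm above its origin. Origin: centre of the bar's underside; axes as the rail's.
- sculpture: Loose white ceramic upraised hand, 170 mm high, on a round 66 mm foot. Origin: centre of the foot's underside; axes as the rail's. Stands 152 to 165 mm from the rail's centre line on its +x side, behind (within 4 mm along y) one of the three middle notches; terracotta pots (72 mm wide, 98 high) and a clear jar (70 mm wide, 150 high) stand behind the other two.
Things that resemble listed ones, but are neither listed nor needed, are in the scene too. What is shaped like the lamp but brown is not meant.

How it is judged:
By the outcome, as a careful person would: the job done as asked, in the order asked, and still so for the second after the job is handed in, with the robot touching nothing.
It also fails if it takes over 40 s, if anything falls off the work surface, if the arm or the gripper's body presses on something with over 40 N, if the wrist force passes 120 N, or if a joint passes its speed limit or range.

### The arm

A 6-joint arm with a two-finger parallel gripper is mounted at the origin on the work surface. World frame = base frame: x ahead of the robot, y to its left, z up, the work surface at z = 0. Lengths are in m, angles in rad, forces in N, time in s.
With the tool pointing down it reaches from about 0.275 to 0.975 m from the base axis. Payload 8.4 kg.
Tool frame: the origin (TCP) lies between the finger pads; the fingertips stand 25 mm ahead of it and the grasp point (between the pads) lies 6 mm ahead of it; z points along the fingers, y is the direction in which the jaws open and shut (so a half turn about z gives the same grasp; the last joint's range is limited). The gripper opens to 92 mm and grips with 3 to 60 N. Pads are 20 mm wide; open, the fingers measure 128 mm over their backs; the gripper's body (75 mm by 189 mm) begins 69 mm behind the grasp point.
Start: joints at [1.171, 0.353, 1.633, -0, 1.155, -0.002], TCP at [0.242, 0.576, 0.24] pointing down, gripper open.
Joint ranges: [-2.63, 2.63], [-0.92, 2.1], [0.06, 2.66], [-1.3, 4.44], [0, 2.69], [-3.02, 3.02]. Speed limits (rad/s): [2.22, 2.22, 2.79, 3.14, 3.14, 3.14].

### API

Orientations are given as a 3x3 rotation matrix whose columns are the frame's x, y, z axes.
In Python, from station import bot gives the robot as it stands. Calls block until the motion is done:
- bot.movep(position, orientation): joint-space move of the TCP to a pose.
- bot.move_straight(position, max_speed=0.15, frame=None, guard=None): straight line of the TCP; frame=None keeps the orientation; max_speed is the mean speed in m/s. With guard (N) it stops when the force on the tool has changed by that much, and returns True; else False.
- bot.goto_joints(angles): joint-space move.
- bot.set_gripper(opening, force=None): opening from 0.0 (shut) to 1.0 (fully open); force is the grip in N (None keeps the last); returns when the fingers have stopped.
- bot.dwell(seconds).
- bot.solve_ik(position, orientation): joint angles nearest the present ones, or None.
- bot.read_camera(name): name is "side" or "top"; returns the picture (384x512x3 uint8, red, green, blue); there is no depth.
- bot.camera_info(name): a dict with "vertical_fov" (degrees; the focal length in pixels is half the picture's height over the tangent of half this angle, whatever the lens; pixels are square), "cx", "cy" (the principal point, pixels), "R" (3x3) and "t" (3): a world point X has camera coordinates R X + t. Camera axes: x right, y down, z forward; pixel columns grow to the right and rows downward; lengths in m; the calibration is good to about 2 mm. A picture is of the moment at which its call begins. camera_info takes no time and is no camera call.
A pose or a line that the arm cannot do raises bot.IKError and nothing moves.
- bot.job_done(): hands the job in, once; it reports no verdict.
Readings, each from a call of its own:
- bot.current_t(): time.
- bot.current_joint_pos(): joint angles.
- bot.current_qvel(): joint speeds.
- bot.current_tau(): joint torques, N m.
- bot.current_ee_pos(): TCP position.
- bot.current_tcp_rot(): TCP orientation.
- bot.current_contact_force(): force on the tool from outside, world axes, zero at the start.
- bot.current_moment(): the same for the moment, N m.
- bot.current_opening(): opening from 0.0 (shut) to 1.0 (fully open).
Only numpy, scipy, OpenCV 4.12 (cv2) and the standard library are available. Lean on these libraries where they do the work, as an engineer would, in place of code of your own. Each camera call takes 0.05 s, during which the arm holds its last target. There are 200 camera calls.

## Working session

There is one attempt and no reset: what is moved stays moved. The work goes in short steps, each a Python script; the robot and the scene stay as the last script left them, time stands still between calls to the robot, and variables do not carry over. Pictures are saved under pics/ and viewed, about 8 in all and at most 12, crops included, and the job is handed in when it is done.

```bash
mkdir -p pics; ls; python3 - <<'E'
from station import bot
import cv2, numpy as np
for n in("side","top"):
    im=bot.read_camera(n); cv2.imwrite(f"pics/{n}0.png",im[:,:,::-1]); 
    i=bot.camera_info(n); print(n,i, "pos",-np.array(i["R"]).T@np.array(i["t"]))
a=[cv2.imread(f"pics/{n}0.png") for n in("side","top")]
E
```

```text
pics
side {'vertical_fov': 50.94533627101022, 'cx': 260.8677597630483, 'cy': 196.4649095424165, 'R': array([[ 0.94071944, -0.33906472,  0.00905811],
       [-0.23608227, -0.67370722, -0.70027404],
       [ 0.24354074,  0.65662295, -0.71381665]]), 't': array([-0.51968137,  0.16672953,  0.8883091 ])} pos [ 0.31189681 -0.64716286  0.75555352]
top {'vertical_fov': 53.47158428560988, 'cx': 262.6057403357917, 'cy': 192.90459691664228, 'R': array([[ 0.02415935, -0.99967263, -0.00842427],
       [-0.98392545, -0.02228565, -0.17718366],
       [ 0.17693792,  0.0125695 , -0.98414175]]), 't': array([-0.04208675,  0.56270659,  0.79747149])} pos [ 0.41357519 -0.0395565   0.88417285]
```

View pics/side0.png

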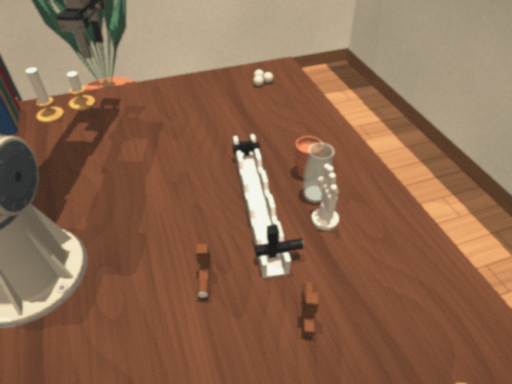

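View pics/top0.png

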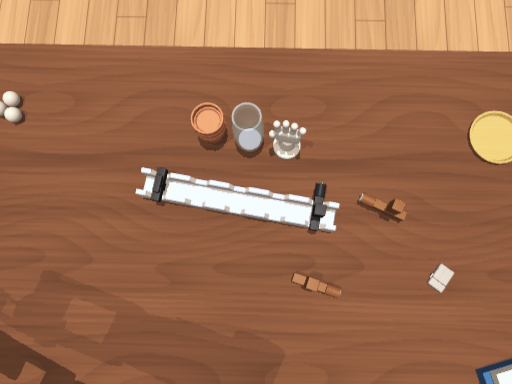

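The side view has the lamp at about (275,243) at the near end of the rail, the blank at (245,147) and the hand at (326,205). In the top view the lamp is at (318,207), the blank at (160,185) and the hand at (287,145). The brown lookalikes are at (385,206) and (316,285). The black slider on the rail with a knob and barrel matches the lamp's description. I'll confirm it in an enlarged crop.

```bash
cat > h.py <<'E'
import numpy as np, cv2
from station import bot
def cam(n):
    i=bot.camera_info(n); f=192/np.tan(np.radians(i["vertical_fov"]/2))
    return f,i["cx"],i["cy"],np.array(i["R"]),np.array(i["t"])
def ray(n,u,v,z):
    f,cx,cy,R,t=cam(n); d=R.T@np.array([(u-cx)/f,(v-cy)/f,1]); c=-R.T@t
    return (c+d*(z-c[2])/d[2])
def proj(n,X):
    f,cx,cy,R,t=cam(n); p=R@np.array(X)+t; return np.array([f*p[0]/p[2]+cx,f*p[1]/p[2]+cy])
E
python3 - <<'E'
import cv2,numpy as np
a=cv2.imread("pics/top0.png")[110:240,130:350]; b=cv2.imread("pics/side0.png")[125:285,225:355]
a=cv2.resize(a,None,fx=3.5,fy=3.5,interpolation=cv2.INTER_CUBIC)
cv2.imwrite("pics/c_top.png",a)
cv2.imwrite("pics/c_side.png",cv2.resize(b,None,fx=3.7,fy=3.7,interpolation=cv2.INTER_CUBIC))
E
```

```text
(no output)
```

View pics/c_top.png

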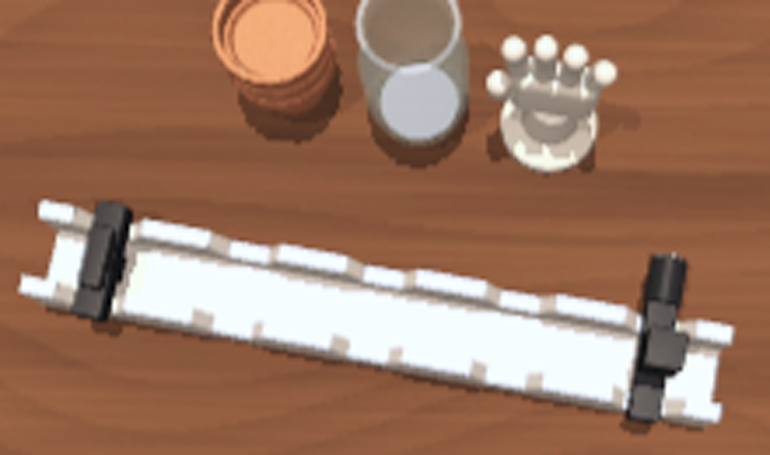

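View pics/c_side.png

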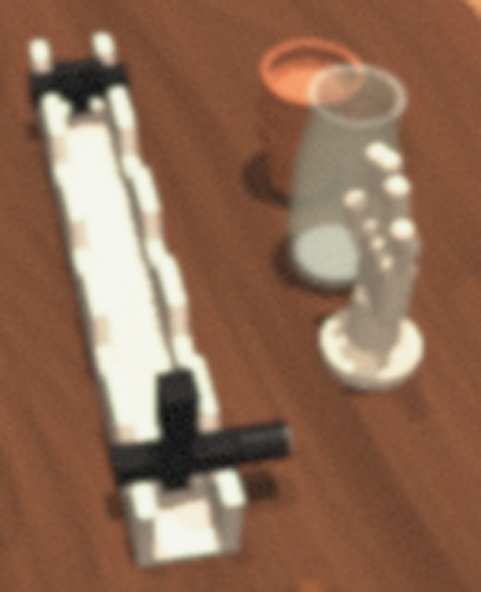

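The crop confirms that the black slider with a knob and barrel at the −y end is the lamp. The blank is at the +y end, and the hand appears to stand behind the −90 notch. Next I'll compute the poses.

```bash
cat >> h.py <<'E'
def railpose():
    C=np.array([[41,201],[734,326],[720,424],[20,293]])/3.5+[130-.36,110-.36]
    P=np.array([ray("top",u,v,.05)[:2] for u,v in C])
    L=np.array([[.03,.225],[.03,-.225],[-.03,-.225],[-.03,.225]])
    c=P.mean(0); H=L.T@(P-c); th=np.arctan2(H[0,1]-H[1,0],H[0,0]+H[1,1])
    R=np.array([[np.cos(th),-np.sin(th)],[np.sin(th),np.cos(th)]])
    return c,th,R,P-(c+L@R.T)
E
python3 - <<'E'
from h import *
c,th,R,res=railpose(); print(c,np.degrees(th)); print(res*1000)
f=lambda u,v,z,k=3.5,o=(130,110),n="top":(R.T@(ray(n,u/k+o[0]-.36,v/k+o[1]-.36,z)[:2]-c))*1000
print("hand foot",f(548,128,.008)," side",f(371,347,.01,3.7,(225,125),"side"))
print("knob top",f(664,350,.108)," bar near end",f(645,405,.05)," barrel tip top", f(668,262,.06))
print("side knob top",f(177,381,.108,3.7,(225,125),"side"))
im=cv2.imread("pics/side0.png")
im=cv2.resize(im[115:290,220:350],None,fx=3.4,fy=3.4,interpolation=cv2.INTER_CUBIC)
t=cv2.resize(cv2.imread("pics/top0.png")[150:240,130:350],None,fx=3.5,fy=3.5,interpolation=cv2.INTER_CUBIC)
for n,I,k,o in(("s",im,3.4,(220,115)),("t",t,3.5,(130,150))):
    for y in(-.18,-.09,0,.09,.18):
        for x in(-.025,.025):
            for dy in(-.023,.023):
                p=np.r_[c+R@[x,y+dy],.05]; q=(proj({"s":"side","t":"top"}[n],p)-o+.36)*k
                cv2.circle(I,tuple(q.astype(int)),2,(0,0,255),-1)
V=np.zeros((595,770,3),np.uint8); V[:t.shape[0],:770]=t; s=cv2.resize(im,(0,0),fx=.45,fy=.45); V[320:320+s.shape[0],:s.shape[1]]=s
cv2.imwrite("pics/v1.png",V)
E
```

```text
[0.5502854  0.02809261] -9.19680069344671
[[ 0.73643479  0.78835837]
 [ 1.27950886 -0.18083842]
 [-1.49083309 -0.35528354]
 [-0.52511056 -0.25223641]]
hand foot [151.16576552 -87.01861132]  side [155.51611886 -89.26318599]
knob top [  -1.05058959 -177.3551276 ]  bar near end [ -28.25243693 -177.78899267]  barrel tip top [  62.17897196 -176.50734701]
side knob top [   2.57566068 -175.37973632]
```

View pics/v1.png

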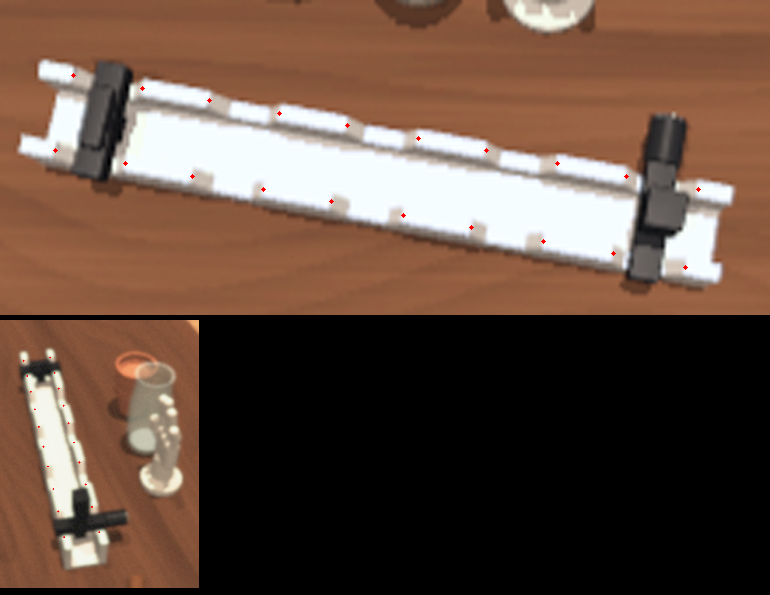

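The rail fit leaves residuals under about 1.5 mm. The hand is at rail y ≈ −88, so the target is the −90 notch, and the lamp sits at y ≈ −177. I'll grasp now with the jaws along the rail's y axis, which keeps the gripper body away from the hand and jar.

```bash
cat >> h.py <<'E'
c,th,R,_=railpose()
def W(x,y,z): return np.r_[c+R@[x,y],z]
def tool(s):
    y=s*np.r_[R@[0,1],0]; z=np.array([0,0,-1.]); return np.c_[np.cross(y,z),y,z]
E
python3 - <<'E'
from h import *
q0=np.array(bot.current_joint_pos()); best=None
for s in(1,-1):
    q=bot.solve_ik(W(0,-.177,.25),tool(s)); print(s,None if q is None else np.round(q,2))
    if q is not None and (best is None or abs(q[5])<best[0]): best=(abs(q[5]),s)
s=best[1]; open("s.txt","w").write(str(s))
bot.set_gripper(.8)
bot.movep(W(0,-.177,.25),tool(s))
print(bot.current_t(),bot.current_ee_pos())
print("guard",bot.move_straight(W(0,-.177,.098),.1,guard=8), bot.current_ee_pos(), bot.current_contact_force())
im=bot.read_camera("side"); t=bot.read_camera("top"); k=lambda I:cv2.resize(I[:,:,::-1],(390,585) ,interpolation=cv2.INTER_CUBIC)
cv2.imwrite("pics/g.png",np.hstack([k(im[130:310,210:330]),k(t[120:270,265:365])]))
print(bot.current_t())
E
```

```text
1 [-0.28  0.21  1.8  -0.    1.13 -1.69]
-1 [-0.28  0.21  1.8  -0.    1.13  1.45]
3.2917 [ 0.52221913 -0.14600186  0.24997326]
guard False [ 0.52239267 -0.14674147  0.09855375] [-0.08688772 -0.37355046 -0.27963338]
5.0583
```

View pics/g.png

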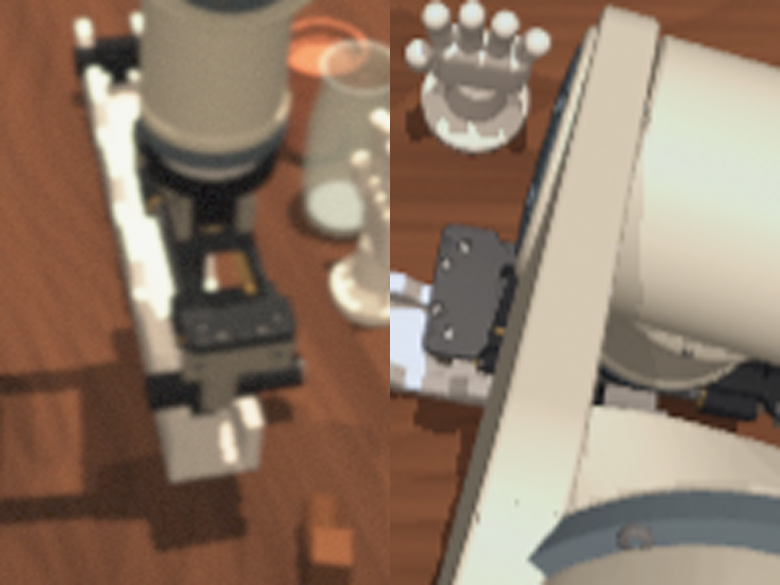

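The fingers straddle the knob: in the side crop the near finger is at (230,370), in front of it. I'll close, lift and check.

```bash
python3 - <<'E'
from h import *
bot.set_gripper(.15,force=35)
print("open mm",bot.current_opening()*92, bot.current_contact_force())
p=np.array(bot.current_ee_pos()); np.save("p.npy",p)
bot.move_straight(p+[0,0,.065],.08)
print("lifted",bot.current_opening()*92,bot.current_contact_force(),bot.current_moment())
d=np.r_[R@[0,.087],0]
bot.move_straight(p+d+[0,0,.065],.12)
t=bot.read_camera("side"); 
cv2.imwrite("pics/l.png",cv2.resize(t[110:310,190:370,::-1],None,fx=2.9,fy=2.9,interpolation=cv2.INTER_CUBIC))
print(bot.current_ee_pos(),R.T@(np.array(bot.current_ee_pos())[:2]-c),bot.current_t())
E
```

```text
open mm 24.038759846749926 [ 0.21343298 -0.17759786 -0.99473653]
lifted 23.531592080776026 [ 0.51245514  0.27329561 -1.32993499] [0.02071775 0.14145759 0.03499468]
[ 0.5357741  -0.06122865  0.16291123] [-4.88850486e-05 -9.04923361e-02] 7.7417
```

View pics/l.png

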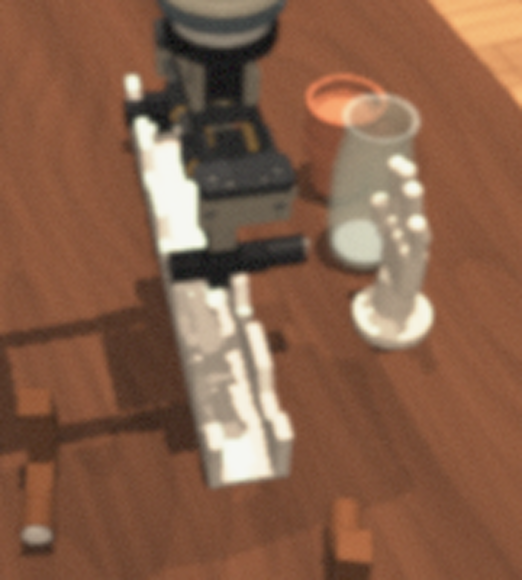

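The lamp is held level, with its bar at (240,260) and the barrel pointing towards the hand's side. I'll lower it under guard; full seating should bring the TCP to about z = 0.0985.

```bash
python3 - <<'E'
from h import *
p=np.load("p.npy"); tgt=W(0,-.09,p[2])
bot.move_straight(tgt+[0,0,.022],.08)
hit=bot.move_straight(tgt-[0,0,.003],.025,guard=6)
q=np.array(bot.current_ee_pos()); print("hit",hit,"dz mm",(q[2]-p[2])*1000,(R.T@(q[:2]-c)),bot.current_contact_force(),bot.current_moment(),bot.current_t())
t=bot.read_camera("side"); cv2.imwrite("pics/d.png",cv2.resize(t[130:290,210:370,::-1],None,fx=3.3,fy=3.3,interpolation=cv2.INTER_CUBIC))
E
```

```text
hit True dz mm -0.09445520963935472 [-0.00022953 -0.09010124] [-1.64200439 -0.77239681  5.00853524] [-0.10606338  0.23198391 -0.02445512] 9.25
```

View pics/d.png

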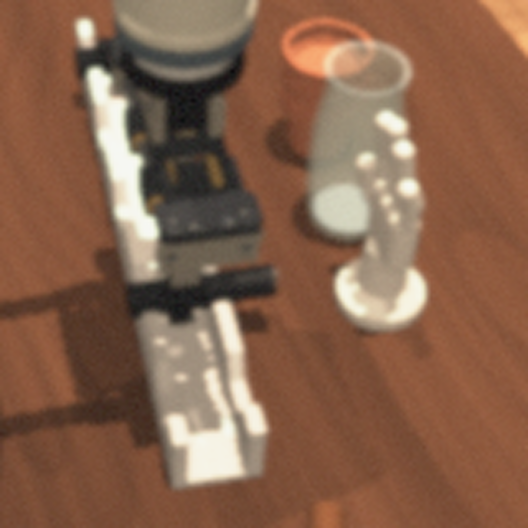

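The lamp made contact at the seated height (dz −0.1 mm). I'll release, retreat upward and clear the view for a check.

```bash
python3 - <<'E'
from h import *
bot.set_gripper(.8); q=np.array(bot.current_ee_pos())
bot.move_straight(q+[0,0,.15],.12)
j=np.array(bot.current_joint_pos()); j[0]-=.8; bot.goto_joints(j)
print(bot.current_t())
s=bot.read_camera("side"); t=bot.read_camera("top")
cv2.imwrite("pics/e_s.png",s[:,:,::-1]); cv2.imwrite("pics/e_t.png",t[:,:,::-1])
for y in(-.18,-.09): print(y,"knob top proj",proj("top",W(0,y,.108)),proj("side",W(0,y,.108)))
k=lambda I:cv2.resize(I[:,:,::-1],(390,488),interpolation=cv2.INTER_CUBIC)
cv2.imwrite("pics/e.png",np.hstack([k(s[130:290,220:348]),k(t[110:250,238:350])]))
E
```

```text
13.1
-0.18 knob top proj [320.71086451 209.37382683] [271.7206503  229.45647924]
-0.09 knob top proj [277.49830277 201.46604721] [263.56156331 198.92786523]
```

View pics/e.png

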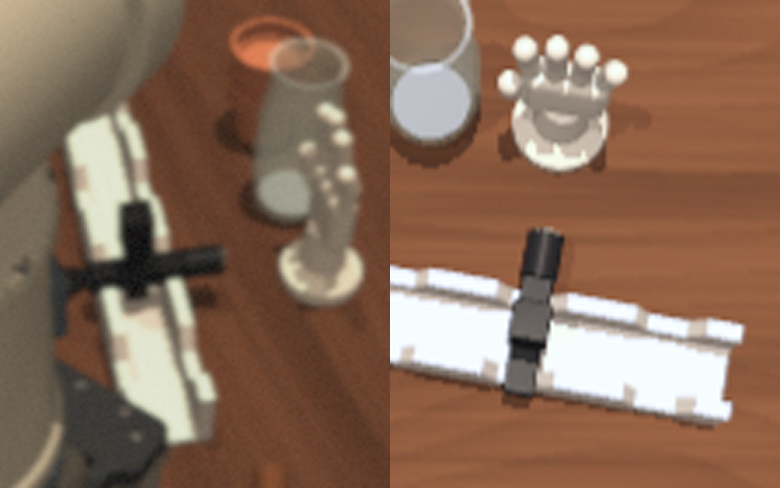

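The lamp is seated in the −90 notch. In the top picture its knob top is at about (278.5, 201), against an expected (277.5, 201.5), and the barrel points at the hand. I'll run one numeric check that the hand and blank haven't moved, then hand in.

```bash
python3 - <<'E'
from h import *
a=cv2.imread("pics/top0.png",0).astype(np.float32);b=bot.read_camera("top"); b=cv2.cvtColor(b,cv2.COLOR_RGB2GRAY).astype(np.float32)
for n,(x0,x1,y0,y1) in dict(hand=(262,312,112,165),blank=(138,180,160,208)).items():
    print(n,np.round(cv2.phaseCorrelate(a[y0:y1,x0:x1],b[y0:y1,x0:x1]),2),np.abs(a-b)[y0:y1,x0:x1].mean())
print(bot.current_contact_force())
bot.job_done(); print(bot.current_t())
E
```

```text
Traceback (most recent call last):
ValueError: setting an array element with a sequence. The requested array has an inhomogeneous shape after 1 dimensions. The detected shape was (2,) + inhomogeneous part.
```

```bash
python3 - <<'E'
from h import *
a=cv2.imread("pics/top0.png",0).astype(np.float32);b=bot.read_camera("top"); b=cv2.cvtColor(b,cv2.COLOR_RGB2GRAY).astype(np.float32)
for n,(x0,x1,y0,y1) in dict(hand=(262,312,112,165),blank=(138,180,160,208)).items():
    print(n,cv2.phaseCorrelate(a[y0:y1,x0:x1].copy(),b[y0:y1,x0:x1].copy()),np.abs(a-b)[y0:y1,x0:x1].mean())
print(bot.current_contact_force())
bot.job_done(); print(bot.current_t())
E
```

```text
hand ((-0.004556814380730856, -0.022407431230739405), 0.9979894092347887) 0.8456604
blank ((0.5085818141619178, 0.015732657339139422), 0.9969403329822752) 0.69543654
[ 0.01785275  0.02720098 -0.26557169]
the job is handed in; nothing more can be done
the job is handed in; nothing more can be done
```

I lifted the black spotlight slider by its knob out of the −180 mm end notch and set it down in the −90 mm notch, straight in front of the hand. I then released it, backed the arm away and handed the job in. The clock read 13.1 s just before the last check.

- **Seating:** the lamp touched down within 0.1 mm of its original seated height. After release, its knob was within about 1 pixel of where it should be in the top view, and the barrel points at the hand.
- **Hand:** it did not move, with a measured image shift of 0.02 pixels.
- **Blank slider:** two readings disagreed slightly. Image correlation gave a 0.5 pixel shift (about 1 mm), but the picture there is almost unchanged (mean difference 0.7 grey levels, against 0.8 for the hand). The robot never went near it, so I take the shift as a measuring error.
- **Contact:** the force on the tool was about 0.3 N at hand-in, so the robot was touching nothing.

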